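# Sort coffee tins by their base stamps and clamp the row

## Robot

A 6-joint arm with a two-finger parallel gripper is mounted at the origin on the work surface. World frame = base frame: x ahead of the robot, y to its left, z up, the work surface at z = 0. Lengths are in m, angles in rad, forces in N, time in s.
With the tool pointing down it reaches from about 0.325 to 0.85 m from the base axis. Payload 15.5 kg.
Tool frame: the origin (TCP) lies at the very end of the fingers, on their centre line; the grasp point (between the pads) lies 19 mm behind it (pinch_z is the distance from the TCP to the grasp point, in m); z points along the fingers, y is the direction in which the jaws open and shut (so a half turn about z gives the same grasp; the last joint's range is limited). The gripper opens to 91 mm and grips with 3 to 60 N. Pads are 32 mm wide; open, the fingers measure 118 mm over their backs; the gripper's body (76 mm by 178 mm) begins 60 mm behind the grasp point.
Start: joints at [1.121, 0.494, 1.345, -0, 1.302, -0.096], TCP at [0.217, 0.586, 0.214] pointing down, gripper open.
Joint ranges: [-2.91, 2.91], [-0.82, 2.16], [0.22, 2.67], [-1.22, 4.37], [0.12, 2.79], [-3.08, 3.08]. Speed limits (rad/s): [1.89, 1.89, 2.57, 3.01, 3.01, 3.01].

## Interface

Orientations are given as a rotation vector (axis times angle).
In Python, from rig import state, get_image, hand_in, pinch_z gives the robot as it stands. The module is installed in compiled form; this text tells all that it offers.
- The arm moves only by the shell command python3 -m jog 'ROWS' [FORCE]. ROWS is JSON, a list that holds one entry, the list of rows, each a list of 5 numbers: the shift along the world's x, y, z in mm, then the turn about the world's z in rad, then the finger opening in mm, from 0 to 91.2. A call has 1 to 20 rows; each row shifts and turns the pose as measured when the row begins; what a row does not reach is not made up. A row lasts 1/8 s, in which the tool goes at most 62.5 mm and 10.7 degrees, less where a joint would pass 70% of its speed; a pose out of reach is approached as far as the arm can. A call is refused whole if a number of a shift passes 62.5 or a number of a turn 0.188, either way. A call with a gripper value outside its range is refused whole. The fingers move at their own pace and stop on an object; FORCE is the grip in N (left out, the last holds). Time passes only in rows, so rows that do not move let the fingers close. It gives the time, the measured TCP pose, the force and the opening at its end, in the units of the state.
- state(): the state, without advancing time (a new reading comes with each control period).
- get_image(name): name is "side" or "top"; returns a dict with "pixels" (420x560x3 uint8, red, green, blue), "vertical_fov" (degrees; the focal length in pixels is half the picture's height over the tangent of half this angle, whatever the lens; pixels are square), "cx", "cy" (the principal point, pixels), "world_to_cam" (4x4, takes a point from world to camera coordinates). Camera axes: x right, y down, z forward; pixel columns grow to the right and rows downward; lengths in m; the calibration is good to about 2 mm. A picture is of the moment at which its call begins. There is no depth.
- hand_in(): hands the job in, once; it reports no verdict.
The state is a dict: "time": time; "joints": joint angles; "qvel": joint speeds; "joint_torque": joint torques, N m; "tool_pos": TCP position; "eef_rot": TCP orientation; "force": force on the tool from outside, world axes, zero at the start; "torque": the same for the moment, N m; "gripper_width": finger opening in m.
Only numpy, scipy, OpenCV 4.12 (cv2) and the standard library are available. Lean on these libraries where they do the work, as an engineer would, in place of code of your own. Each camera call takes 0.05 s, during which the arm holds its last target. There are 200 camera calls.

## Task

Loosen the clamp knob on the tin rack and slide its stop back, then turn over each coffee tin standing on the worktop to see the stamp on its underside: tins with a round dot (plain coffee) go in the rack between the stop and the high end wall, lying on their sides next to each other with their stamped undersides facing away from the arm, and tins with a bar along one edge (with cardamom) are laid on their sides on the floor of the mesh basket. When all are sorted, slide the stop up so that the row is held snugly against the end wall with no gaps, and turn the knob clockwise until it is tight again. Leave the cup, the bell and the other kitchen things where they stand.

Things in the scene. Friction and masses are not known exactly. Their poses are not given: they have to be found in the camera images.
- tin_1: Plain aluminium coffee tin, 52 x 52 x 62 mm tall, about 120 g, standing upright among the cup and the bell, about 40 mm or more from the next thing. All look alike but for the black stamp hidden on the underside. Origin: centre of the underside; z runs along the axis to the lid (dark seam 14 mm below the top); x and y point to its flat sides. May be absent (None).
- tin_2: Same kind of tin and same frame as tin_1.
- tin_3: Same kind of tin and same frame as tin_1.
- tin_4: Same kind of tin and same frame as tin_1.
- tin_5: Same kind of tin and same frame as tin_1.
- tin_1_mark (a point): Centre of the black stamp on this tin's underside. Plain coffee: a round dot, 24 mm across, at the middle of the underside (this point is then the tin's origin). Coffee with cardamom: a bar 42 x 11 mm along one edge, its centre 16 mm from the middle of the underside towards the tin's +x side.
- tin_2_mark (a point): As tin_1_mark, for this tin.
- tin_3_mark (a point): As tin_1_mark, for this tin.
- tin_4_mark (a point): As tin_1_mark, for this tin.
- tin_5_mark (a point): As tin_1_mark, for this tin.
- rack: Black metal tin rack, fixed, tray 82 mm deep (x), 332 mm long (y). Origin: centre of the tray's footprint at worktop level; x points away from the arm, y along the row. Tray floor 30 mm up; lips of 10 mm (far) and 8 mm (near) stand 38 mm either side of the middle; end wall 30 mm high at +y, 16 mm at -y. A flat steel guide bar for the stop runs along the near side, 45 to 67 mm from the middle.
- rack_wall (a point): Foot of the inner face of the rack's high (+y) end wall, at tray-floor level, mid-depth; axes as the rack's. The row of tins starts here and grows towards -y; tins lie in it side by side, axes along the rack's x, undersides to the far side.
- stop (a joint): Sliding aluminium stop: an upright plate 76 mm deep, 6 mm thick, top 34 mm above the tray floor, with a carriage block on the guide bar (34 x 46 mm, top 30 mm above the tray floor). Value in m: clear length from end wall to the stop's face, 0 to 0.276, growing as it slides to the rack's -y. Starts clamped at 0.05 to 0.12. With the knob loose it slides with about 2 N.
- stop_face (a point): Middle of the foot of the stop's face that meets the tins, at tray-floor level; axes as the rack's (+y towards the end wall and the tins).
- knob (a joint): Clamp knob on the carriage, upright axis: a black wing 42 mm long, 14 mm thick, 26 mm high on a hub. Value in rad: 0 = right home, clamped, wing along the row (y); grows anticlockwise seen from above, to 1.6. From 0.7 the stop is free; tight, it holds against 15 N. It turns with under 0.15 N m and stays where it is left.
- knob_grip (a point): On the knob's axis, 15 mm above the underside of the wing and 11 mm below its top; its y runs along the wing. It lies 56 mm nearer the arm than the stop's mid-depth, 23 mm behind the stop's face and 59 mm above the tray floor, 29 mm above the carriage top.
- basket: Black wire-mesh basket, fixed, 152 mm deep (x), 208 mm wide (y). Origin: centre of its footprint at worktop level; x points away from the arm. Floor 8 mm up; walls 4 mm thick, 60 mm high on the far side and the far half of both ends, cut down to 30 mm on the near side and the near half of the ends.
- demitasse: Bystander: white ceramic coffee cup, 62 mm across, 55 mm high, with a handle on its own +y side; origin at the centre of its foot.
- bell: Bystander: brass-look hand bell standing on its mouth, 56 mm across, 97 mm high; origin at the centre of its foot.
- cezve: Bystander: aluminium coffee pot, 86 mm across, 75 mm high, with a long dark handle; beyond the rack and basket. Origin at the centre of its foot.
- scoop: Bystander: wooden coffee scoop lying off to the arm's left; origin mid-length on the worktop.
- canister: Bystander: clear acrylic canister with a sliding lid, 95 x 95 x 134 mm, off to the left; origin at the centre of its foot.
- sugar_jar: Bystander: white jar, 72 mm across, 110 mm high, beyond the rack and basket; origin at the centre of its foot.
- tea_glass: Bystander: empty glass, 60 mm across, 85 mm high, off to the arm's right; origin at the centre of its foot.

How it is judged:
By the outcome, as a careful person would: the job done as asked, in the order asked, and still so for the second after the job is handed in, with the robot touching nothing.
Of tin_1, tin_2, tin_3 only 2 to 3 are there at a start; the rules pass over those that are not, and their reading is None.
Of tin_4, tin_5 only 1 to 2 are there at a start; the rules pass over those that are not, and their reading is None.
At some moment in a run one of tin_1, tin_2, tin_3, tin_4, tin_5 may be knocked a few centimetres aside while the robot is not near it.
It also fails if it takes over 210 s, if anything falls off the work surface, if the arm or the gripper's body presses on something with over 40 N, if the wrist force passes 120 N, or if a joint passes its speed limit or range.

## Working session

There is one attempt and no reset: what is moved stays moved. The work goes in short steps, Python scripts to look and compute and a shell command to move; the robot and the scene stay as the last step left them, time stands still between calls to the robot, and variables do not carry over. Pictures are saved under pics/ and viewed, about 12 in all and at most 16, crops included, and the job is handed in when it is done.

```bash
mkdir -p pics; cat > h.py <<'E'
import numpy as np,cv2
from rig import state,get_image,hand_in,pinch_z
def K(im):
    f=im["pixels"].shape[0]/2/np.tan(np.radians(im["vertical_fov"])/2)
    return f,im["cx"],im["cy"],np.array(im["world_to_cam"])
def proj(im,p):
    f,cx,cy,T=K(im);q=T[:3,:3]@np.array(p)+T[:3,3]
    return np.array([f*q[0]/q[2]+cx,f*q[1]/q[2]+cy])
def ray(im,u,v):
    f,cx,cy,T=K(im);R=T[:3,:3];o=-R.T@T[:3,3]
    d=R.T@np.array([(u-cx)/f,(v-cy)/f,1]);return o,d
def onz(im,u,v,z):
    o,d=ray(im,u,v);return o+d*(z-o[2])/d[2]
def save(im,name,box=None,s=1):
    a=im["pixels"][:,:,::-1]
    if box: a=a[box[1]:box[3],box[0]:box[2]]
    if s!=1:a=cv2.resize(a,None,fx=s,fy=s,interpolation=cv2.INTER_CUBIC)
    cv2.imwrite("pics/"+name+".png",a)
E
python3 - <<'E'
from h import *
import pickle
for n in("top","side"):
    im=get_image(n);save(im,n+"0",s=1.42);pickle.dump(im,open(n+"0.pkl","wb"))
    f,cx,cy,T=K(im);print(n,f,cx,cy,np.round(-T[:3,:3].T@T[:3,3],3),np.round(T[2,:3],3))
s=state();print(s,pinch_z if not callable(pinch_z) else pinch_z())
E
```

```text
top 425.34287329856585 280.1794046578708 207.36352522118844 [ 0.493 -0.006  1.224] [ 0.072 -0.004 -0.997]
side 539.6660336363676 277.83029728336567 212.48531578974323 [1.361 1.082 1.069] [-0.471 -0.653 -0.593]
{'time': 0.1, 'joints': array([ 1.12051426e+00,  4.94097377e-01,  1.34603194e+00, -7.97491533e-06,
        1.30250671e+00, -9.54857905e-02]), 'qvel': array([ 6.84871206e-04, -1.52805932e-03, -1.29726442e-03,  1.21100022e-04,
       -5.07691136e-05,  6.04541533e-05]), 'joint_torque': array([ 1.53029127e-03, -8.80246067e+01, -3.82550025e+01,  7.11169140e-02,
        4.80808283e-02, -4.34787421e-05]), 'tool_pos': array([0.21697426, 0.58578372, 0.21342522]), 'eef_rot': array([-5.54342509e-01, -3.09201974e+00,  1.58140139e-03]), 'force': array([0.20048319, 0.72358693, 0.28358745]), 'torque': array([ 0.01733674,  0.02432934, -0.0128756 ]), 'gripper_width': 0.09115014122644229} 0.0188
```

View pics/top0.png

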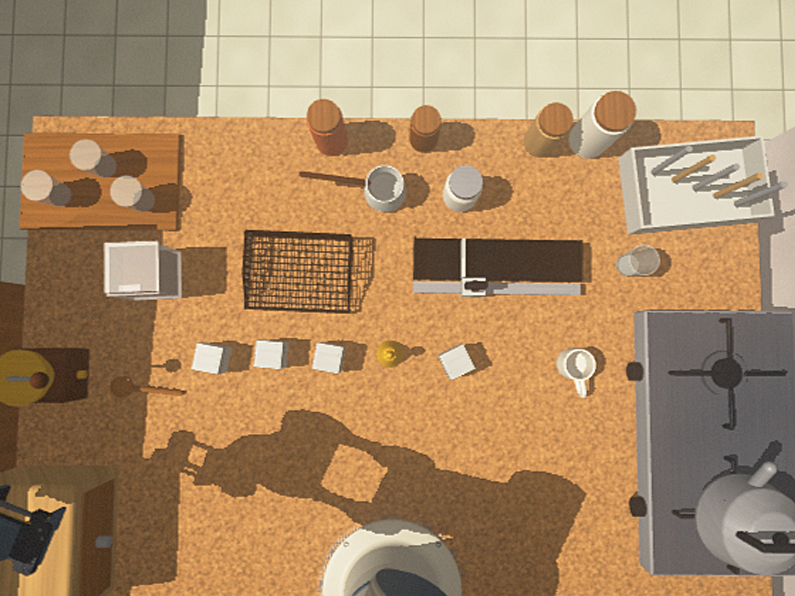

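View pics/side0.png

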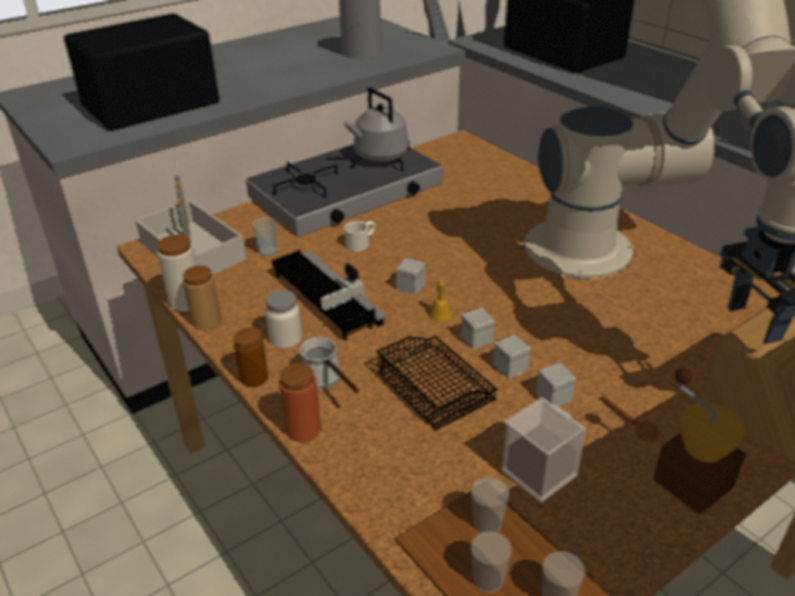

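The top view shows four white tin tops at about (209,358), (269,354), (328,357) and (457,361), scaled ×1.42. The bell is at (389,353), the cup at (577,365), the basket at (298,272) and the rack at (498,265), with the stop plate near column 463 and the knob at (475,286). The side camera faces undersides that point to +x, so tins toppled towards the arm will show their stamps there.

```bash
cat > tins.py <<'E'
from h import *
def tops(im,z=.062,box=(100,200,420,300),thr=170):
    g=im["pixels"];hsv=cv2.cvtColor(g,cv2.COLOR_RGB2HSV)
    m=((hsv[:,:,1]<40)&(hsv[:,:,2]>thr)).astype(np.uint8);k=np.zeros_like(m);k[box[1]:box[3],box[0]:box[2]]=1
    m=cv2.morphologyEx(m*k,cv2.MORPH_OPEN,np.ones((3,3)))
    out=[]
    for c in cv2.findContours(m,cv2.RETR_EXTERNAL,cv2.CHAIN_APPROX_NONE)[0]:
        if cv2.contourArea(c)<150: continue
        P=np.array([onz(im,u,v,z)[:2] for u,v in c[:,0]+0.])*1000
        r=cv2.minAreaRect(P.astype(np.float32));out.append((r,cv2.contourArea(c)))
        print(np.round(r[0],1),np.round(r[1],1),round(r[2],1),"px",c[:,0].mean(0).round())
    return out
E
python3 - <<'E'
from tins import *
import pickle
im=pickle.load(open("top0.pkl","rb"))
for t in(170,200,220):print(t);tops(im,thr=t)
g=im["pixels"];hsv=cv2.cvtColor(g,cv2.COLOR_RGB2HSV)
def box(m,z,b):
    k=np.zeros_like(m);k[b[1]:b[3],b[0]:b[2]]=1;m=m&k
    v,u=np.nonzero(m);P=np.array([onz(im,a,c,z)[:2] for a,c in zip(u,v)])*1000
    print("range",P.min(0).round(),P.max(0).round(),cv2.minAreaRect(P.astype(np.float32)))
print("tray floor"); box(hsv[:,:,2]<55,.03,(288,165,415,200))
print("basket"); box(hsv[:,:,2]<60,.045,(165,155,255,225))
print("knob");box((hsv[:,:,2]<70),.03+.070,(322,192,345,210))
print("bright rack");box((hsv[:,:,2]>150)&(hsv[:,:,1]<60),.064,(320,163,332,210))
save(im,"rack0",(285,155,420,215),5.5)
E
```

```text
170
[ 447.6 -122.8] [50.7 52.4] 26.6 px [321. 255.]
[455.  123.8] [50.2 50.3] 79.5 px [230. 252.]
[452.7 353.7] [50.  50.1] 79.1 px [146. 252.]
[460.9 237.2] [50.  49.9] 85.1 px [189. 249.]
[ 588.6 -278.9] [ 19.3 165. ] 0.3 px [379. 203.]
[587.5 -96.4] [ 19.3 112.4] 0.3 px [312. 203.]
200
[ 447.8 -123.3] [50.7 51.2] 26.6 px [322. 255.]
[454.9 124.1] [49.7 49.8] 79.3 px [230. 252.]
[452.4 354. ] [49.5 49.6] 79.1 px [146. 252.]
[460.8 237.5] [49.5 49.6] 85.1 px [189. 249.]
220
[ 447.8 -123.3] [50.7 46.3] 26.6 px [321. 255.]
[454.8 124.4] [49.1 49.8] 79.5 px [230. 252.]
[452.5 354.2] [49.1 49.6] 79.1 px [146. 252.]
[460.6 237.7] [49.1 49.4] 85.1 px [189. 249.]
tray floor
range [ 603. -313.] [691. -78.] ((646.6215209960938, -194.89796447753906), (235.4170379638672, 87.87757873535156), 89.49747467041016)
basket
range [545.  83.] [703. 294.] ((623.93701171875, 189.35195922851562), (210.41567993164062, 152.08575439453125), 87.82072448730469)
knob
range [ 583. -177.] [ 616. -121.] ((599.405029296875, -149.3000030517578), (31.990413665771484, 55.91728591918945), 0.3463309407234192)
bright rack
range [ 575. -150.] [ 686. -119.] ((630.4435424804688, -134.67037963867188), (30.14362907409668, 110.47067260742188), 89.82919311523438)
```

View pics/rack0.png

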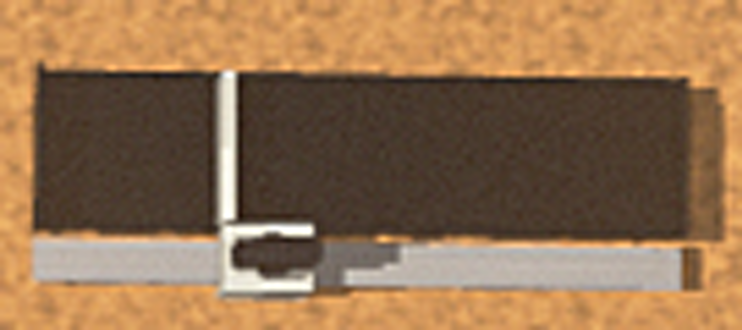

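```bash
python3 - <<'E'
from h import *
import pickle
im=pickle.load(open("top0.pkl","rb"))
c=lambda u,v,z:(onz(im,u/5.5+285-.5,v/5.5+155-.5,z)*1000).round(1)
print("knob",c(277,255,.100))
print("plate top far L/R, near L/R",c(217,72,.064),c(240,72,.064),c(217,220,.064),c(240,220,.064))
print("carriage",c(220,225,.06),c(314,295,.06))
print("rack left near/far z.06",c(35,232,.06),c(40,70,.06),"z.04",c(35,232,.04),"right z.046",c(688,237,.046),c(688,80,.046))
print("bar",c(35,240,.03),c(35,282,.03),c(683,290,.03))
s=pickle.load(open("side0.pkl","rb"))
for n,p in dict(knobtop=(.6,-.15,.10),t3=(.455,.124,.062),t4=(.448,-.123,.062)).items(): print(n,proj(s,p)*1.42)
E
```

```text
knob [ 591.8 -155.4  100. ]
plate top far L/R, near L/R [ 686.8 -130.5   64. ] [ 686.8 -142.    64. ] [ 612.3 -130.4   64. ] [ 612.4 -141.8   64. ]
carriage [ 610.2 -132.3   60. ] [ 575.4 -179.2   60. ]
rack left near/far z.06 [606.1 -39.8  60. ] [687.9 -42.   60. ] z.04 [608.1 -40.4  40. ] right z.046 [ 606.9 -370.9   46. ] [ 687.2 -372.2   46. ]
bar [604.9 -40.7  30. ] [583.3 -40.8  30. ] [ 581.2 -372.8   30. ]
knobtop [348.58393192 268.76812132]
t3 [476.17687092 316.6386039 ]
t4 [409.18965218 265.16858702]
```

```bash
python3 -m jog '[[[27,-53,0,-0.087,91],[27,-53,0,-0.087,91],[27,-53,0,-0.087,91],[27,-53,0,-0.087,91],[27,-53,0,-0.087,91],[27,-53,0,-0.087,91],[27,-53,0,-0.087,91],[27,-53,0,-0.087,91],[27,-53,0,-0.087,91],[27,-53,0,-0.087,91],[27,-53,0,-0.087,91],[27,-53,0,-0.087,91],[27,-53,0,-0.087,60],[27,-53,0,-0.087,60],[0,0,0,0,60]]]' 20
```

```text
time: 1.98
tool_pos: [0.6013, -0.1826, 0.2102]
eef_rot: [-2.266, -2.174, 0.001]
force: [-0.5, 0.3, -0.7]
gripper_width: 0.064
```

```bash
python3 -m jog '[[[-9,27,0,0.04,60],[0,0,-40,0,60],[0,0,-40,0,60],[0,0,-20,0,60],[0,0,0,0,60]]]' 20; python3 - <<'E'
from h import *
im=get_image("top");save(im,"a1",(270,140,420,240),5)
im=get_image("side");save(im,"a1s",(180,140,320,260),5)
E
```

```text
time: 2.6
tool_pos: [0.588, -0.1463, 0.108]
eef_rot: [-2.206, -2.229, 0.002]
force: [-0.5, -0.3, 0.1]
gripper_width: 0.0601
```

View pics/a1s.png

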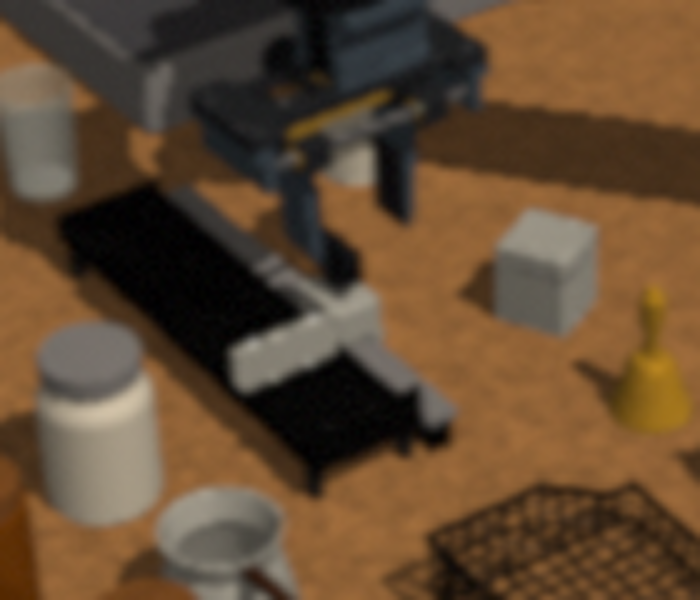

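The view shows the fingers spanning the knob wing, which is at about (340,255) in the crop. I'll correct the position, descend and grip.

```bash
python3 -m jog '[[[4,-8,0,0.0,60],[0,0,0,0,60],[0,0,-18,0,60],[0,0,-14,0,60],[0,0,0,0,60],[0,0,0,0,60]]]' 20; python3 -m jog '[[[0,0,0,0,5],[0,0,0,0,5],[0,0,0,0,5],[0,0,0,0,5],[0,0,0,0,5],[0,0,0,0,5]]]' 25
```

```text
time: 3.45
tool_pos: [0.5944, -0.1557, 0.0778]
eef_rot: [2.21, 2.233, 0.002]
force: [0.1, -1.5, 1.1]
gripper_width: 0.06
time: 4.2
tool_pos: [0.5934, -0.1558, 0.0785]
eef_rot: [-2.209, -2.233, -0.0]
force: [0.5, -1.2, -0.5]
gripper_width: 0.0196
```

```bash
python3 -m jog '[[[0,0,0,0,5],[0,0,0,0,5],[0,0,0,0,5]]]' 25; python3 -m jog '[[[0,0,0,0.17,5],[0,0,0,0.17,5],[0,0,0,0.17,5],[0,0,0,0.17,5],[0,0,0,0.17,5],[0,0,0,0.17,5],[0,0,0,0.17,5],[0,0,0,0.17,5],[0,0,0,0,5]]]'
```

```text
time: 4.58
tool_pos: [0.5934, -0.1558, 0.0785]
eef_rot: [-2.209, -2.233, -0.001]
force: [-1.4, 0.7, -0.2]
gripper_width: 0.0201
time: 5.7
tool_pos: [0.5933, -0.1559, 0.0783]
eef_rot: [-0.248, -3.131, 0.001]
force: [-1.2, -0.9, 0.1]
gripper_width: 0.02
```

```bash
python3 -m jog '[[[0,-20,0,0,5],[0,-25,0,0,5],[0,-25,0,0,5],[0,-25,0,0,5],[0,-25,0,0,5],[0,-20,0,0,5],[0,-5,0,0,5],[0,0,0,0,5]]]'; python3 - <<'E'
from h import *
im=get_image("top");save(im,"a2",(270,140,420,240),4)
E
```

```text
time: 6.7
tool_pos: [0.5919, -0.3121, 0.0783]
eef_rot: [-0.271, -3.128, 0.0]
force: [-2.0, 0.8, 2.3]
gripper_width: 0.02
```

View pics/a2.png

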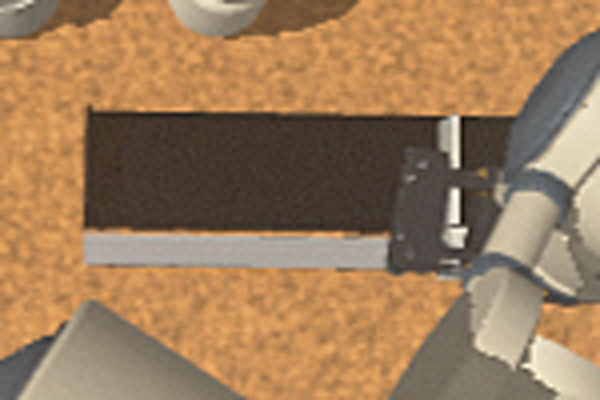

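The stop is slid back, with the plate at about column 452 of the crop and roughly 0.24 m clear. I'll release it and go to the first tin (the one at −y).

```bash
python3 -m jog '[[[0,0,0,0,40],[0,0,0,0,40],[0,0,0,0,40],[0,0,0,0,40],[0,0,40,0,60],[0,0,30,0,80],[-25,36,0,0.1,91],[-25,36,0,0.1,91],[-25,36,0,0.1,91],[-25,36,0,0.1,91],[-15,30,0,0.1,91],[-5,10,0,0.1,91],[0,0,0,0,91],[0,0,0,0,91]]]' 3
```

```text
time: 8.5
tool_pos: [0.4692, -0.1206, 0.151]
eef_rot: [-0.694, 3.062, -0.002]
force: [0.8, -1.0, -1.1]
gripper_width: 0.0911
```

```bash
python3 -m jog '[[[-3,6,0,0.02,91],[0,0,-40,0,91],[0,0,-40,0,91],[0,0,-15,0,91],[0,0,0,0,91],[0,0,0,0,40],[0,0,0,0,40],[0,0,0,0,40],[0,0,0,0,40],[0,0,0,0,40],[0,0,0,0,40],[0,0,0,0,40],[0,0,0,0,40]]]' 3
```

```text
time: 10.12
tool_pos: [0.4689, -0.1163, 0.056]
eef_rot: [-0.717, 3.051, -0.008]
force: [1.0, 0.1, -0.4]
gripper_width: 0.0522
```

```bash
python3 -m jog '[[[0,0,10,0,40],[0,0,15,0,40],[0,0,15,0,40],[0,0,0,0,40]]]' 3;  python3 - <<'E'
from h import *
im=get_image("side");save(im,"b1",(200,110,340,215),5)
E
```

```text
time: 10.62
tool_pos: [0.4689, -0.1163, 0.0986]
eef_rot: [-0.717, 3.051, -0.008]
force: [0.5, 0.2, -0.2]
gripper_width: 0.0517
```

View pics/b1.png

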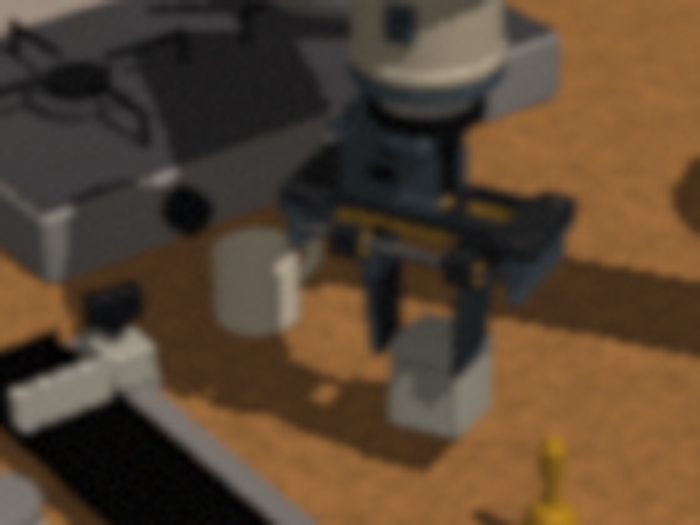

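The tin is lifted but looks nearly upright, so the pad's torsional friction is holding it. I'll set it down and regrip further out at the far edge so that gravity tips it.

```bash
python3 -m jog '[[[0,0,-15,0,40],[0,0,-15,0,40],[0,0,-7,0,40],[0,0,0,0,40],[0,0,0,0,70],[0,0,0,0,70],[0,0,0,0,70],[10,5,-4,0,70],[0,0,0,0,70],[0,0,0,0,40],[0,0,0,0,40],[0,0,0,0,40],[0,0,0,0,40],[0,0,0,0,40]]]' 3; python3 -m jog '[[[0,0,10,0,40],[0,0,10,0,40],[0,0,15,0,40],[0,0,0,0,40]]]' 3;  python3 - <<'E'
from h import *
im=get_image("side");save(im,"b2",(200,110,340,215),5)
E
```

```text
time: 12.42
tool_pos: [0.4794, -0.1108, 0.056]
eef_rot: [-0.717, 3.051, -0.008]
force: [1.1, 0.6, -1.5]
gripper_width: 0.0518
time: 12.92
tool_pos: [0.4794, -0.1109, 0.0937]
eef_rot: [-0.717, 3.05, -0.008]
force: [1.2, 0.4, -0.9]
gripper_width: 0.0519
```

View pics/b2.png

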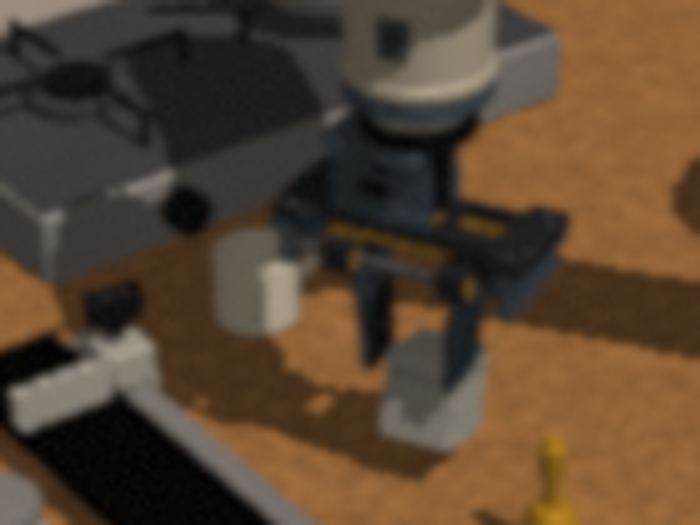

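It now tilts about 20° with its far face pitched up, so gravity pivots it. I'll set its near edge down and roll it over towards the arm along the arc.

```bash
python3 -m jog '[[[0,0,-15,0,40],[0,0,-11,0,40],[0,0,0,0,40],[-11,-6,1,0,40],[-11,-6,1,0,40],[-11,-6,-2,0,40],[-11,-6,-4,0,40],[0,0,0,0,40]]]' 3;  python3 - <<'E'
from h import *
im=get_image("side");save(im,"b3",(200,110,340,215),5)
E
```

```text
time: 13.98
tool_pos: [0.4308, -0.1364, 0.0624]
eef_rot: [-0.716, 3.052, -0.007]
force: [0.1, 0.1, -0.0]
gripper_width: 0.0523
```

View pics/b3.png

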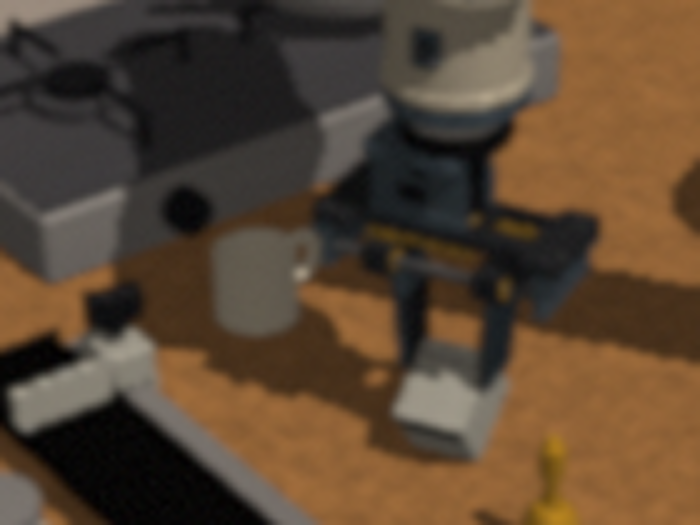

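```bash
python3 -m jog '[[[-12,-6,-1,0,40],[-12,-6,-4,0,40],[-12,-6,-6,0,40],[-8,-4,-7,0,40],[-3,-1,-4,0,40],[0,0,0,0,40]]]' 3;  python3 - <<'E'
from h import *
im=get_image("side");save(im,"b4",(200,110,340,215),5)
E
```

```text
time: 14.78
tool_pos: [0.382, -0.1613, 0.0389]
eef_rot: [-0.716, 3.05, -0.009]
force: [-0.6, 0.5, -0.5]
gripper_width: 0.0518
```

View pics/b4.png

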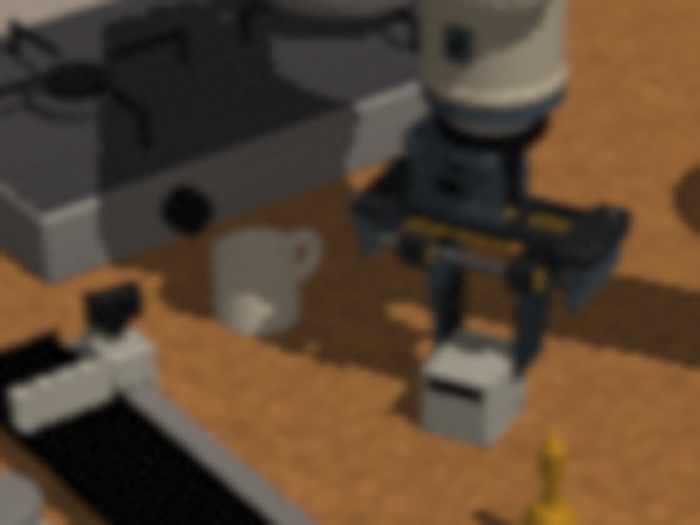

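The stamp is a bar at (455,390) in the crop, so this one is cardamom and goes in the basket. I'll regrip nearer its middle and carry it over.

```bash
python3 -m jog '[[[0,0,0,0,75],[0,0,0,0,75],[0,0,0,0,75],[0,0,0,0,75],[11,5,-4,0,75],[10,5,-11,0,75],[0,0,0,0,75],[0,0,0,0,40],[0,0,0,0,40],[0,0,0,0,40],[0,0,0,0,40],[0,0,0,0,40],[0,0,0,0,40]]]' 15; python3 -m jog '[[[0,0,40,0,40],[0,0,40,-0.1,40],[0,0,25,-0.1,40],[0,0,0,-0.1,40],[0,0,0,-0.1,40],[0,0,0,0,40]]]' 15
```

```text
time: 16.45
tool_pos: [0.405, -0.15, 0.023]
eef_rot: [-0.718, 3.05, -0.009]
force: [0.7, -0.7, -0.7]
gripper_width: 0.0519
time: 17.2
tool_pos: [0.4042, -0.1498, 0.1316]
eef_rot: [-0.079, 3.133, -0.009]
force: [0.4, 0.7, -0.5]
gripper_width: 0.0519
```

```bash
python3 -m jog '[[[26,35,5,-0.05,40],[26,35,0,0,40],[26,35,0,0,40],[26,35,0,0,40],[26,35,0,0,40],[26,35,0,0,40],[26,35,0,0,40],[26,35,0,0,40],[0,0,0,0,40],[0,0,0,0,40]]]' 15
```

```text
time: 18.45
tool_pos: [0.616, 0.1399, 0.1338]
eef_rot: [-0.039, 3.138, -0.01]
force: [0.5, 0.1, -0.6]
gripper_width: 0.0516
```

```bash
python3 -m jog '[[[0,3,-40,0,40],[0,0,-30,0,40],[0,0,-15,0,40],[0,0,0,0,40],[0,0,-7,0,40],[0,0,0,0,40]]]' 15; python3 -m jog '[[[0,0,-2,0,40],[0,0,0,0,70],[0,0,0,0,70],[0,0,0,0,70],[0,0,0,0,70]]]' 15
```

```text
time: 19.2
tool_pos: [0.6155, 0.1395, 0.0419]
eef_rot: [-0.04, 3.136, -0.01]
force: [0.1, -0.4, -0.8]
gripper_width: 0.0522
time: 19.82
tool_pos: [0.6165, 0.1397, 0.0414]
eef_rot: [-0.041, 3.134, -0.01]
force: [-0.2, -0.5, -0.2]
gripper_width: 0.0697
```

```bash
python3 -m jog '[[[0,0,40,0,70],[0,0,50,0,80],[-10,-50,0,0,91],[-20,-50,0,0,91],[-20,-50,0,0,91],[-20,-40,0,0,91],[0,0,0,0,91]]]' 3; cat > st.py <<'E'
from tins import *
import sys
im=get_image("top");tops(im);print("lying basket");tops(im,.06,(165,155,255,225))
s=state();print(s["tool_pos"].round(4))
E
python3 st.py
```

```text
time: 20.7
tool_pos: [0.5445, -0.055, 0.1346]
eef_rot: [-0.044, 3.131, -0.011]
force: [-0.1, 0.0, 0.1]
gripper_width: 0.0909
[455.  123.8] [50.2 50.3] 79.5 px [230. 252.]
[452.6 353.7] [50.  50.2] 79.3 px [146. 252.]
[460.9 237.2] [50.  49.9] 85.1 px [189. 249.]
[562.8 -82. ] [157.9  37.7] 78.3 px [306. 212.]
lying basket
[611.1 138.5] [58.3 49.5] 0.8 px [226. 194.]
[ 0.5453 -0.054   0.1347]
```

```bash
python3 -m jog '[[[-8,40,0,-0.1,91],[-16,45,0,-0.1,91],[-16,45,0,0,91],[-12,32,0,0,91],[0,0,0,0,91],[0,0,0,0,91]]]' 3
```

```text
time: 21.5
tool_pos: [0.4941, 0.1169, 0.1351]
eef_rot: [0.272, 3.116, -0.011]
force: [0.1, 0.2, -0.1]
gripper_width: 0.0911
```

```bash
python3 -m jog '[[[-6,1,0,0,91],[0,0,-35,0,91],[0,0,-30,0,91],[0,0,-12,0,91],[0,0,0,0,91],[0,0,0,0,40],[0,0,0,0,40],[0,0,0,0,40],[0,0,0,0,40],[0,0,0,0,40],[0,0,0,0,40],[0,0,0,0,40],[0,0,0,0,40]]]' 3
```

```text
time: 23.12
tool_pos: [0.4908, 0.1157, 0.0596]
eef_rot: [0.278, 3.109, -0.009]
force: [1.6, 0.3, -0.8]
gripper_width: 0.0516
```

```bash
python3 -m jog '[[[0,0,0,0,70],[0,0,0,0,70],[0,0,0,0,70],[-3,1,-5,0,70],[0,0,0,0,40],[0,0,0,0,40],[0,0,0,0,40],[0,0,0,0,40],[0,0,0,0,40]]]' 3;  python3 -m jog '[[[0,0,10,0,40],[0,0,10,0,40],[0,0,15,0,40],[0,0,0,0,40]]]' 3; cat > dk.py <<'E'
# side view: where the tin being handled shows, list dark blobs near a projected world point
from h import *
import sys
p=np.array([float(a) for a in sys.argv[1:4]]);im=get_image("side");u,v=proj(im,p)
g=cv2.cvtColor(im["pixels"],cv2.COLOR_RGB2GRAY);x0,y0=int(u)-45,int(v)-45
print("px",u.round(),v.round());save(im,sys.argv[4],(max(x0,0),y0,x0+90,y0+90),6)
E
python3 dk.py .455 .124 .06 c1
```

```text
time: 24.25
tool_pos: [0.4873, 0.1168, 0.0541]
eef_rot: [0.278, 3.11, -0.009]
force: [-0.3, 0.6, -0.8]
gripper_width: 0.0518
time: 24.75
tool_pos: [0.4876, 0.1168, 0.092]
eef_rot: [0.278, 3.109, -0.009]
force: [0.4, -0.1, -1.5]
gripper_width: 0.0524
px 335.0 224.0
```

View pics/c1.png

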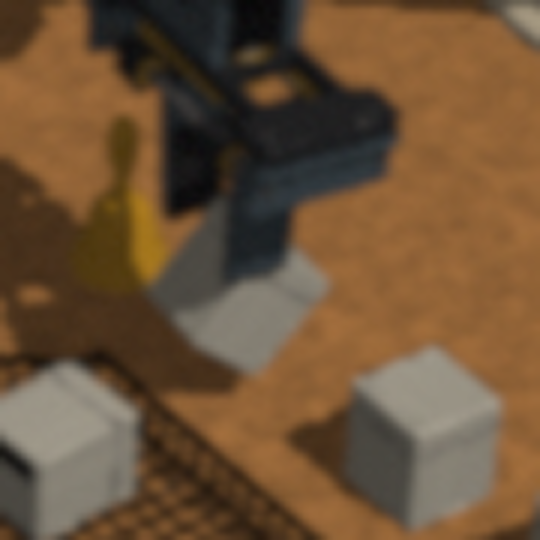

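It hangs tilted about 45° with the lid towards the arm. I'll set it down and roll it the rest of the way.

```bash
python3 -m jog '[[[0,0,-12,0,40],[-2,0,-10,0,40],[0,0,0,0,40],[-12,2,-2,0,40],[-12,2,-4,0,40],[-12,2,-6,0,40],[-9,2,-7,0,40],[-4,1,-4,0,40],[0,0,0,0,40]]]' 3;python3 dk.py .425 .13 .03 c2
```

```text
time: 25.92
tool_pos: [0.4313, 0.1264, 0.0421]
eef_rot: [0.278, 3.112, -0.01]
force: [0.2, -0.2, -2.0]
gripper_width: 0.0521
px 343.0 228.0
```

View pics/c2.png

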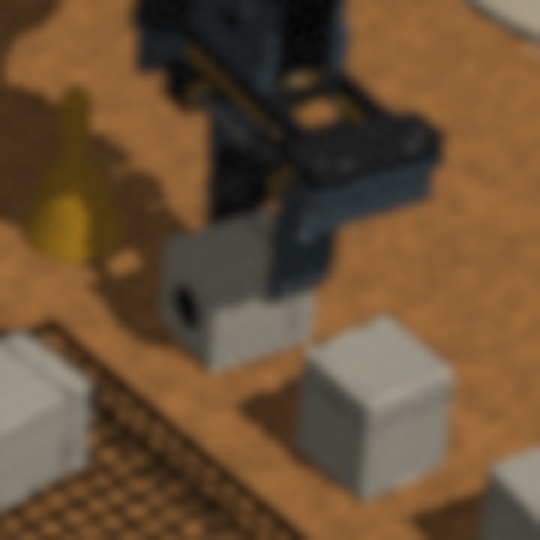

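The stamp is a round dot at (187,303) in the crop, so this one is plain and goes in the rack. I'll work out the tin's centre from its base edge.

```bash
python3 - <<'E'
from h import *
im=get_image("side")
a=onz(im,298+212/6-.5,183+371/6-.5,0)[:2]*1000;b=onz(im,298+314/6-.5,183+338/6-.5,0)[:2]*1000
d=(b-a)/np.linalg.norm(b-a);print(a,b,np.linalg.norm(b-a),d)
print("centre",(a+b)/2+26*np.array([d[1],-d[0]]),(a+b)/2-26*np.array([d[1],-d[0]]))
E
```

```text
[476.86227501 141.69363792] [417.19327287 153.70851828] 60.866634259533704 [-0.98032367  0.19739683]
centre [452.16009139 173.18949346] [441.89545648 122.21266274]
```

```bash
python3 -m jog '[[[0,0,0,0,75],[0,0,0,0,75],[0,0,0,0,75],[0,0,0,0,75],[10,-2,-5,0,75],[0,0,0,0,75],[0,0,0,0,40],[0,0,0,0,40],[0,0,0,0,40],[0,0,0,0,40],[0,0,0,0,40],[0,0,0,0,40]]]' 15; python3 -m jog '[[[0,0,40,0,40],[0,0,40,0.09,40],[0,0,25,0.09,40],[0,0,0,0,40],[0,0,0,0,40]]]' 15
```

```text
time: 27.52
tool_pos: [0.4431, 0.1241, 0.0372]
eef_rot: [0.279, 3.111, -0.009]
force: [-0.2, -0.2, -1.6]
gripper_width: 0.0519
time: 28.15
tool_pos: [0.4418, 0.1239, 0.144]
eef_rot: [-0.007, 3.125, -0.009]
force: [0.6, 0.3, -1.8]
gripper_width: 0.0517
```

```bash
python3 -m jog '[[[28,-27,0,0,40],[28,-27,0,0,40],[28,-27,0,0,40],[28,-27,0,0,40],[28,-27,0,0,40],[28,-27,0,0,40],[28,-27,0,0,40],[0,0,0,0,40],[0,0,0,0,40]]]' 15
```

```text
time: 29.28
tool_pos: [0.6369, -0.0711, 0.1294]
eef_rot: [-0.012, -3.138, 0.005]
force: [0.3, -0.1, -1.6]
gripper_width: 0.0518
```

```bash
python3 -m jog '[[[8,-5,0,0,40],[0,0,-20,0,40],[0,0,-15,0,40],[0,0,-10,0,40],[0,0,0,0,40],[0,0,0,0,40]]]' 15; python3 -m jog '[[[0,0,-6,0,40],[0,0,0,0,40]]]'
```

```text
time: 30.02
tool_pos: [0.6449, -0.0746, 0.0825]
eef_rot: [-0.011, -3.137, 0.005]
force: [0.7, 0.6, -1.7]
gripper_width: 0.0519
time: 30.28
tool_pos: [0.6453, -0.0747, 0.0768]
eef_rot: [-0.01, -3.138, 0.005]
force: [-0.1, 0.2, -1.1]
gripper_width: 0.052
```

```bash
python3 -m jog '[[[0,0,-5,0,40],[0,0,-4,0,40],[0,0,0,0,40],[0,0,0,0,40]]]'; python3 -m jog '[[[0,0,0,0,64],[0,0,0,0,64],[0,0,0,0,64],[0,0,30,0,64],[0,0,40,0,64],[-15,40,0,0,91],[-15,50,0,0,91],[-15,50,0,0,91],[0,0,0,0,91]]]' 3; python3 - <<'E'
from tins import *
im=get_image("top");tops(im);print("rack");tops(im,.082,(285,160,345,200),120)
E
```

```text
time: 30.78
tool_pos: [0.6456, -0.0748, 0.0676]
eef_rot: [-0.011, -3.139, 0.005]
force: [-0.1, -0.5, -2.6]
gripper_width: 0.0518
time: 31.9
tool_pos: [0.5998, 0.0683, 0.1406]
eef_rot: [0.014, 3.141, -0.005]
force: [-0.1, -0.5, -0.1]
gripper_width: 0.0912
[452.4 353.7] [50.1 49.6] 79.1 px [146. 252.]
rack
[649.6 -75.9] [60.  51.5] 0.2 px [305. 181.]
```

```bash
python3 - <<'E'
from tins import *
im=get_image("top")
for t in(150,130,110,90): print(t);tops(im,thr=t)
save(im,"d1",(80,140,300,305),3.4)
E
```

```text
150
[437.2 197.4] [51.7 34.5] 20.8 px [203. 260.]
[452.7 353.7] [50.  50.2] 79.3 px [146. 252.]
130
[437.2 197.4] [51.7 34.5] 20.8 px [203. 260.]
[452.9 353.4] [50.5 50.6] 79.1 px [146. 252.]
110
[437.2 197.4] [51.7 34.5] 20.8 px [203. 260.]
[453.6 353.4] [50.2 52.5] 80.1 px [146. 252.]
90
[437.2 197.4] [51.7 34.5] 20.8 px [203. 260.]
[454.1 353.3] [50.2 53.4] 80.1 px [146. 252.]
```

View pics/d1.png

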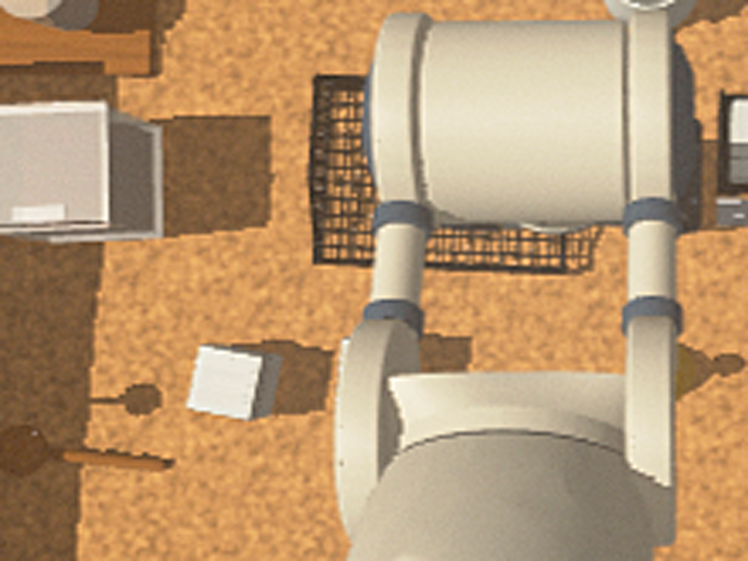

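The view shows tin A at (232,382), unmoved, and B's edge at (345,352) hidden behind the arm. I'll do A next.

```bash
python3 -m jog '[[[-15,38,0,-0.05,91],[-16,39,0,-0.05,91],[-16,39,0,-0.05,91],[-16,39,0,-0.04,91],[-16,39,0,0,91],[-16,39,0,0,91],[-16,38,0,0,91],[0,0,0,0,91],[0,0,0,0,91]]]' 3
```

```text
time: 33.12
tool_pos: [0.4947, 0.3349, 0.1405]
eef_rot: [0.345, 3.117, -0.007]
force: [0.5, -0.7, 0.6]
gripper_width: 0.0911
```

```bash
python3 st.py
```

```text
[457.8 237.3] [50.2 44.1] 84.7 px [188. 251.]
[ 585.3 -189.7] [ 24.8 233.2] 0.3 px [347. 203.]
lying basket
[611.1 138.5] [58.3 49.5] 0.8 px [226. 194.]
[0.4947 0.3348 0.1405]
```

```bash
python3 -m jog '[[[-8,11,0,0.03,91],[0,0,0,0,91],[0,0,-35,0,91],[0,0,-30,0,91],[0,0,-15,0,91],[0,0,0,0,91],[0,0,0,0,70],[0,0,0,0,70],[0,0,0,0,70]]]' 3
```

```text
time: 34.3
tool_pos: [0.4897, 0.3451, 0.062]
eef_rot: [0.3, 3.117, -0.002]
force: [0.5, 0.2, -0.4]
gripper_width: 0.0704
```

```bash
python3 -m jog '[[[-4,2,-7,0,70],[0,0,0,0,70],[0,0,0,0,40],[0,0,0,0,40],[0,0,0,0,40],[0,0,0,0,40],[0,0,0,0,40]]]' 3;python3 -m jog '[[[0,0,10,0,40],[0,0,10,0,40],[0,0,15,0,40],[0,0,0,0,40],[0,0,0,0,40]]]' 3; python3 dk.py .455 .353 .06 e1
```

```text
time: 35.17
tool_pos: [0.4855, 0.3474, 0.055]
eef_rot: [0.3, 3.116, -0.001]
force: [0.2, 0.4, -0.6]
gripper_width: 0.0522
time: 35.8
tool_pos: [0.4859, 0.3476, 0.0934]
eef_rot: [0.3, 3.115, -0.0]
force: [0.6, -0.2, -1.4]
gripper_width: 0.0517
px 390.0 263.0
```

View pics/e1.png

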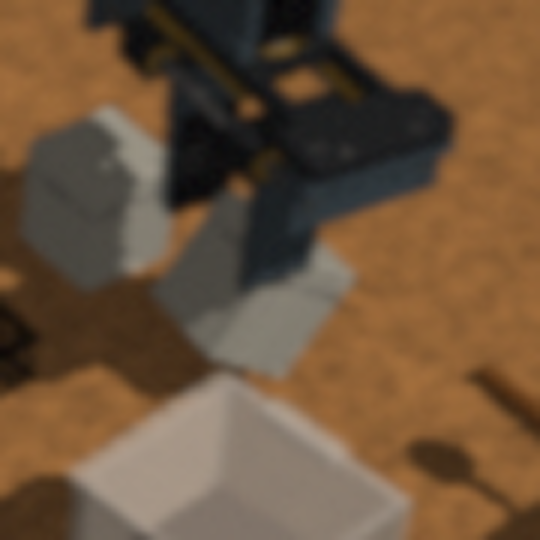

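It tilts about 40°, the same as the previous tin, so the same roll applies. I'll read the stamp by numbers this time, to save views.

```bash
python3 -m jog '[[[0,0,-12,0,40],[-2,0,-10,0,40],[0,0,0,0,40],[-12,2,-2,0,40],[-12,2,-4,0,40],[-12,2,-6,0,40],[-9,2,-7,0,40],[-4,1,-4,0,40],[0,0,0,0,40]]]' 3
cat > und.py <<'E'
# rectify the far (underside) face of a lying tin: centre c of tin (x,y), axis angle deg; print 13x13 grey grid
from h import *
import sys
c=np.array([float(sys.argv[1]),float(sys.argv[2])]);a=np.radians(float(sys.argv[3]));n=np.array([np.cos(a),np.sin(a)]);t=np.array([-n[1],n[0]])
im=get_image("side");f=c+31*n
q=np.array([proj(im,np.r_[(f+s*26*t)/1000,z/1000]) for s,z in((1,52),(-1,52),(-1,0),(1,0))],np.float32)
M=cv2.getPerspectiveTransform(q,np.array([[0,0],[13,0],[13,13],[0,13]],np.float32))
print(q.round(0).tolist());print(cv2.warpPerspective(cv2.cvtColor(im["pixels"],cv2.COLOR_RGB2GRAY),M,(13,13),flags=cv2.INTER_LINEAR))
E
python3 und.py 441 354 -11; python3 und.py 441 348 -11
```

```text
time: 36.98
tool_pos: [0.4297, 0.3571, 0.0442]
eef_rot: [0.298, 3.117, -0.002]
force: [-0.5, -0.1, -2.0]
gripper_width: 0.0522
[[390.0, 273.0], [379.0, 261.0], [377.0, 275.0], [388.0, 286.0]]
[[ 70  70  69  70  70  70  70  70  70  70  68  63  56]
 [ 71  68  65  64  64  64  67  70  69  68  68  63  57]
 [ 72  65  60  54  50  52  56  65  69  69  66  63  57]
 [ 71  61  52  42  33  32  35  51  65  69  66  62  56]
 [ 71  60  45  29  20  15  17  34  56  67  67  61  56]
 [ 72  63  46  24  13  11  16  29  49  63  66  61  55]
 [ 73  67  54  33  20  20  26  35  50  61  64  60  54]
 [ 73  70  65  51  37  35  41  48  55  63  64  59  53]
 [ 72  69  69  65  55  51  53  57  63  64  64  58  52]
 [ 76  71  69  68  65  62  62  61  65  66  64  57  52]
 [ 94  85  81  76  71  66  63  63  61  64  64  58  53]
 [125 112 106  99  90  79  67  61  59  58  59  57  53]
 [142 132 128 124 118 110  95  78  63  56  55  55  54]]
[[388.0, 271.0], [377.0, 260.0], [376.0, 274.0], [386.0, 285.0]]
[[ 69  68  68  68  69  70  70  69  68  64  59  53  51]
 [ 66  62  60  61  66  69  69  69  67  63  58  54  51]
 [ 61  54  45  43  49  60  68  69  68  63  58  54  52]
 [ 53  44  31  23  26  43  60  68  68  63  57  54  51]
 [ 47  33  23   8  12  28  48  63  67  63  57  53  51]
 [ 52  29  16  12  15  28  45  59  65  61  56  53  51]
 [ 62  43  26  24  29  39  49  59  64  61  55  51  50]
 [ 68  62  48  41  44  51  58  63  63  59  54  50  51]
 [ 69  68  63  57  56  60  64  67  64  59  53  50  52]
 [ 72  69  68  65  63  63  65  65  64  59  53  50  52]
 [ 90  83  77  71  66  62  62  62  63  60  54  50  51]
 [118 111 102  93  82  69  59  57  57  58  55  52  51]
 [133 132 127 122 113  98  75  57  54  54  54  53  51]]
```

A round dot, so this one is plain. I'll regrip it at the middle and take it to the rack's second slot.

```bash
python3 -m jog '[[[0,0,0,0,75],[0,0,0,0,75],[0,0,0,0,75],[0,0,0,0,75],[10,-2,-6,0,75],[0,0,0,0,75],[0,0,0,0,40],[0,0,0,0,40],[0,0,0,0,40],[0,0,0,0,40],[0,0,0,0,40],[0,0,0,0,40]]]' 15; python3 -m jog '[[[0,0,40,0,40],[0,0,45,0.1,40],[0,0,25,0.1,40],[0,0,0,0,40],[0,0,0,0,40]]]' 15
```

```text
time: 38.58
tool_pos: [0.4422, 0.3549, 0.0384]
eef_rot: [0.3, 3.116, -0.0]
force: [0.3, 0.2, -1.1]
gripper_width: 0.052
time: 39.2
tool_pos: [0.441, 0.3542, 0.1502]
eef_rot: [-0.017, 3.131, -0.002]
force: [0.1, 0.0, -2.3]
gripper_width: 0.0518
```

```bash
python3 -m jog '[[[20,-40,5,0,40],[20,-44,0,0,40],[20,-44,0,0,40],[20,-44,0,0,40],[20,-44,0,0,40],[18,-44,0,0,40],[18,-44,0,0,40],[18,-44,0,0,40],[18,-44,0,0,40],[18,-44,0,0,40],[10,-44,0,0,40],[0,0,0,0,40],[0,0,0,0,40]]]' 15
```

```text
time: 40.83
tool_pos: [0.6377, -0.142, 0.1357]
eef_rot: [-0.013, -3.127, 0.001]
force: [-1.3, -1.0, -0.9]
gripper_width: 0.0517
```

```bash
python3 -m jog '[[[7,-7,0,0,40],[0,0,0,0.01,40],[0,0,-25,0,40],[0,0,-15,0,40],[0,0,-8,0,40],[0,0,0,0,40],[0,0,0,0,40]]]' 15; python3 -m jog '[[[0,0,-6,0,40],[0,0,-3,0,40],[0,0,0,0,40]]]'
```

```text
time: 41.7
tool_pos: [0.6456, -0.1461, 0.0868]
eef_rot: [0.009, -3.128, 0.001]
force: [-0.7, 0.8, -0.8]
gripper_width: 0.0517
time: 42.08
tool_pos: [0.6461, -0.1463, 0.0781]
eef_rot: [0.009, -3.129, 0.001]
force: [0.5, -0.4, -0.9]
gripper_width: 0.0515
```

```bash
python3 -m jog '[[[0,-7,-4,0,40],[0,0,-5,0,40],[0,0,0,0,40]]]'; python3 -m jog '[[[0,0,-2,0,40],[0,0,0,0,59],[0,0,0,0,59],[0,0,0,0,59]]]'
```

```text
time: 42.45
tool_pos: [0.6487, -0.1547, 0.0705]
eef_rot: [0.009, -3.135, 0.003]
force: [-0.2, 0.3, -0.7]
gripper_width: 0.0517
time: 42.95
tool_pos: [0.649, -0.1557, 0.0691]
eef_rot: [0.008, -3.136, 0.004]
force: [-0.4, -0.1, -0.6]
gripper_width: 0.0588
```

```bash
python3 -m jog '[[[0,0,30,0,59],[0,0,40,0,64],[-15,-40,0,0,91],[-15,-50,0,0,91],[0,-50,0,0,91],[0,0,0,0,91]]]' 3; python3 - <<'E'
from tins import *
im=get_image("top");tops(im);print("rack");tops(im,.082,(285,160,365,200),120)
E
```

```text
time: 43.7
tool_pos: [0.6174, -0.2994, 0.1407]
eef_rot: [0.011, -3.135, 0.004]
force: [0.2, -0.3, -0.7]
gripper_width: 0.0908
[460.7 237.3] [49.7 49.6] 85.1 px [189. 249.]
rack
[ 641.9 -153.2] [65.3 54.4] 0.4 px [333. 182.]
[648.1 -73.2] [62.7 51.3] 0.0 px [304. 181.]
```

```bash
python3 -m jog '[[[-10,43,0,-0.03,91],[-10,43,0,-0.03,91],[-10,43,0,-0.03,91],[-10,43,0,0,91],[-10,43,0,0,91],[-10,43,0,0,91],[-10,43,0,0,91],[-10,43,0,0,91],[-10,43,0,0,91],[-10,43,0,0,91],[-10,43,0,0,91],[-10,43,0,0,91],[0,0,0,0,91],[0,0,0,0,91]]]' 3
```

```text
time: 45.5
tool_pos: [0.4848, 0.2463, 0.14]
eef_rot: [-0.114, -3.13, -0.001]
force: [-0.7, -0.5, -0.0]
gripper_width: 0.0911
```

```bash
python3 -m jog '[[[8,-11,0,-0.01,91],[0,0,0,0,91],[0,0,-35,0,91],[0,0,-30,0,91],[0,0,-15,0,91],[0,0,0,0,91],[0,0,0,0,70],[0,0,0,0,70],[0,0,0,0,70]]]' 3
```

```text
time: 46.62
tool_pos: [0.4967, 0.231, 0.0611]
eef_rot: [-0.141, -3.133, -0.004]
force: [-0.9, -0.1, -0.3]
gripper_width: 0.0702
```

```bash
python3 -m jog '[[[-3,2,-6,0,70],[0,0,0,0,70],[0,0,0,0,40],[0,0,0,0,40],[0,0,0,0,40],[0,0,0,0,40],[0,0,0,0,40]]]' 3;python3 -m jog '[[[0,0,10,0,40],[0,0,10,0,40],[0,0,15,0,40],[0,0,0,0,40],[0,0,0,0,40]]]' 3; python3 -m jog '[[[0,0,-12,0,40],[-2,0,-10,0,40],[0,0,0,0,40],[-12,1,-2,0,40],[-12,1,-4,0,40],[-12,1,-6,0,40],[-9,1,-7,0,40],[-4,0,-4,0,40],[0,0,0,0,40]]]' 3
python3 und.py 449 237 -5;python3 dk.py .449 .237 .03 f1
```

```text
time: 47.5
tool_pos: [0.4937, 0.2334, 0.0552]
eef_rot: [-0.141, -3.134, -0.004]
force: [0.1, 0.4, -1.3]
gripper_width: 0.0517
time: 48.12
tool_pos: [0.4939, 0.2334, 0.0935]
eef_rot: [-0.141, -3.135, -0.005]
force: [0.9, 0.0, -1.3]
gripper_width: 0.0521
time: 49.25
tool_pos: [0.4381, 0.2377, 0.0444]
eef_rot: [-0.14, -3.134, -0.004]
force: [0.2, 0.8, -1.8]
gripper_width: 0.0522
[[359.0, 252.0], [348.0, 242.0], [347.0, 256.0], [358.0, 266.0]]
[[ 74  69  68  70  72  70  69  69  69  68  69  68  65]
 [ 81  66  59  59  62  61  60  61  60  59  59  60  64]
 [ 96  68  50  42  42  44  44  43  45  44  43  44  52]
 [110  79  50  32  27  30  28  28  29  31  30  29  39]
 [115  90  62  40  31  31  32  34  34  36  36  33  38]
 [115  95  74  58  49  47  49  53  51  52  52  52  49]
 [114  98  79  69  63  61  63  64  65  64  65  64  62]
 [113  98  79  72  69  68  68  69  70  68  69  70  67]
 [113  98  80  71  70  70  70  70  70  70  70  69  68]
 [113  98  80  70  70  70  70  70  70  71  70  69  68]
 [112  96  80  70  69  70  70  70  70  70  70  70  68]
 [110  94  78  70  70  70  69  70  70  70  69  68  67]
 [108  95  78  70  68  69  68  68  68  68  67  68  66]]
px 362.0 249.0
```

View pics/f1.png

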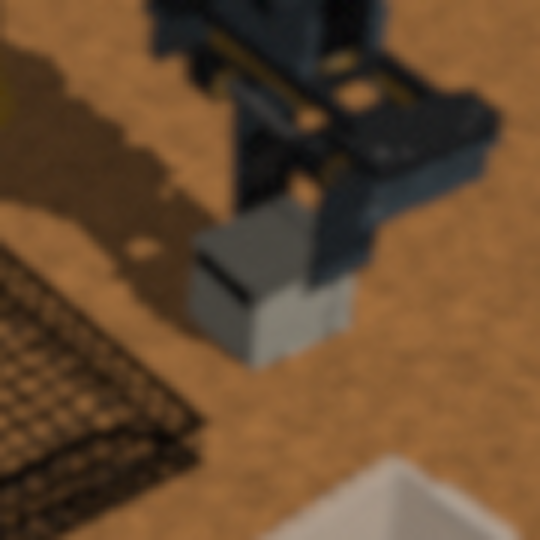

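The stamp is a bar at (225,277) in the crop, so this tin goes in the basket beside the first.

```bash
python3 -m jog '[[[0,0,0,0,75],[0,0,0,0,75],[0,0,0,0,75],[0,0,0,0,75],[10,-1,-8,0,75],[0,0,-6,0,75],[0,0,0,0,40],[0,0,0,0,40],[0,0,0,0,40],[0,0,0,0,40],[0,0,0,0,40],[0,0,0,0,40]]]' 15; python3 -m jog '[[[0,0,40,0,40],[0,0,45,0.05,40],[24,0,10,0.04,40],[28,0,0,0,40],[28,0,0,0,40],[28,0,0,0,40],[28,0,0,0,40],[24,0,0,0,40],[0,0,0,0,40],[0,0,0,0,40]]]' 15
```

```text
time: 50.85
tool_pos: [0.4498, 0.2364, 0.0297]
eef_rot: [-0.141, -3.134, -0.005]
force: [0.4, 0.0, -0.9]
gripper_width: 0.0519
time: 52.1
tool_pos: [0.6122, 0.2357, 0.1275]
eef_rot: [0.006, -3.135, -0.002]
force: [-0.0, -0.6, -2.1]
gripper_width: 0.052
```

```bash
python3 -m jog '[[[5,0,-35,0,40],[0,0,-30,0,40],[0,0,-10,0,40],[0,0,0,0,40],[0,0,0,0,40]]]' 15
```

```text
time: 52.72
tool_pos: [0.6155, 0.2363, 0.0533]
eef_rot: [0.008, -3.136, -0.003]
force: [-0.1, 0.0, -1.0]
gripper_width: 0.0515
```

```bash
python3 -m jog '[[[0,0,-9,0,40],[0,0,0,0,40],[0,0,-5,0,40],[0,0,0,0,40]]]' 15; python3 -m jog '[[[0,0,0,0,66],[0,0,0,0,66],[0,0,0,0,66],[0,0,0,0,66],[0,0,45,0,66],[0,0,50,0,66],[0,0,0,0,66]]]' 20
```

```text
time: 53.22
tool_pos: [0.6163, 0.2366, 0.0402]
eef_rot: [0.008, -3.139, -0.004]
force: [-0.2, 0.3, -1.3]
gripper_width: 0.052
time: 54.1
tool_pos: [0.6164, 0.2366, 0.138]
eef_rot: [0.008, -3.139, -0.004]
force: [0.4, -0.7, -0.1]
gripper_width: 0.0663
```

```bash
python3 -m jog '[[[-2,-40,0,0,60],[-2,-44,0,0,60],[-2,-44,0,0,60],[-2,-44,0,0,60],[-2,-44,0,0,60],[-2,-44,0,0,60],[-2,-44,0,-0.04,60],[-2,-44,0,-0.04,60],[-2,-44,0,-0.04,60],[-2,-40,0,-0.05,60],[0,0,0,0,60],[0,0,0,0,60]]]' 20; python3 - <<'E'
from tins import *
im=get_image("top");print("basket");tops(im,.06,(165,155,255,225));print("rack");tops(im,.082,(285,160,365,200),150)
print("table");tops(im)
g=im["pixels"].max(2);P=proj(im,(.592,-.312,.1));print(P)
s=get_image("side")
P2=proj(s,(.592,-.312,.1));print(P2,g[int(P[1])-6:int(P[1])+7,int(P[0])-9:int(P[0])+10])
E
```

```text
time: 55.6
tool_pos: [0.5902, -0.2075, 0.1292]
eef_rot: [-0.264, -3.12, -0.008]
force: [-0.1, 0.9, 0.2]
gripper_width: 0.0599
basket
[611.2 138.5] [58.3 49.5] 0.8 px [226. 194.]
[618.8 234.9] [58.  49.3] 0.4 px [191. 191.]
rack
[649.5 -74.6] [60.  48.8] 0.2 px [304. 180.]
table
[590.2 -86.8] [13.8 93.3] 0.3 px [308. 202.]
[393.80081495 201.13655521]
[221.17555662 167.5553134 ] [[220 217 216 220 218 219 221 219 222 221 221 224 222 223 224 225 224 224
  224]
 [216 216 216 216 219 218 218 220 223 222 223 220 221 220 223 220 224 225
  224]
 [212 215 217 216 216 216 217 218 220 219 220 221 221 223 222 223 221 224
  223]
 [210 215 215 215 217 219 218 220 219 219 219 220 221 223 222 223 221 223
  221]
 [214 208 212 213 214 216 216 218 216 219 219 218 216 222 220 220 222 220
  222]
 [205 206 210 212 215 214 212 215 215 218 217 218 218 219 219 218 220 220
  220]
 [203 201 210 203 211 213 211 213 214 215 216 213 216 216 219 219 218 219
  221]
 [199 204 203 200 208 205 210 212 213 214 214 215 216 215 218 216 218 218
  221]
 [192 195 201 200 203 205 205 210 210 210 211 213 215 215 215 215 215 216
  215]
 [189 190 195 196 199 198 200 206 207 204 209 211 210 214 214 215 215 216
  217]
 [181 190 187 196 197 196 198 200 199 203 205 208 208 210 211 215 214 213
  214]
 [174 179 182 185 187 193 192 196 203 200 202 208 205 210 208 212 207 215
  214]
 [163 166 170 179 182 183 185 193 193 195 200 201 200 199 203 208 209 211
  208]]
```

```bash
python3 -m jog '[[[0,-45,0,0,60],[0,-45,0,0,60],[0,0,0,0,60],[0,0,0,0,60]]]' 20
```

```text
time: 56.2
tool_pos: [0.5914, -0.2943, 0.1292]
eef_rot: [-0.252, -3.12, -0.01]
force: [0.1, -0.3, -0.1]
gripper_width: 0.0597
```

```bash
python3 -m jog '[[[0,-16,0,0,60],[0,0,0,0,60],[0,0,-25,0,60],[0,0,-15,0,60],[0,0,-5,0,60],[0,0,0,0,60],[0,0,0,0,60]]]' 20;python3 -m jog '[[[0,0,0,0,5],[0,0,0,0,5],[0,0,0,0,5],[0,0,0,0,5],[0,0,0,0,5],[0,0,0,0,5],[0,0,0,0,5]]]' 25
```

```text
time: 57.08
tool_pos: [0.5927, -0.3085, 0.0844]
eef_rot: [-0.247, -3.122, -0.009]
force: [-0.1, -0.3, 0.4]
gripper_width: 0.0601
time: 57.95
tool_pos: [0.5931, -0.309, 0.0857]
eef_rot: [-0.247, -3.124, -0.008]
force: [-0.8, -0.3, -0.3]
gripper_width: 0.0139
```

```bash
python3 -m jog '[[[0,15,0,0,5],[0,20,0,0,5],[0,20,0,0,5],[0,20,0,0,5],[0,12,0,0,5],[0,8,0,0,5],[0,0,0,0,5]]]' 30; python3 -m jog '[[[0,7,0,0,5],[0,7,0,0,5],[0,0,0,0,5]]]'
```

```text
time: 58.82
tool_pos: [0.594, -0.2065, 0.0857]
eef_rot: [-0.245, -3.126, -0.007]
force: [2.7, 1.7, -3.1]
gripper_width: 0.014
time: 59.2
tool_pos: [0.5941, -0.1925, 0.0857]
eef_rot: [-0.246, -3.126, -0.007]
force: [4.0, 0.7, -2.4]
gripper_width: 0.0138
```

```bash
for i in 1; do python3 -m jog '[[[0,6,0,0,5],[0,0,0,0,5]]]'; python3 -m jog '[[[0,5,0,0,5],[0,0,0,0,5]]]'; python3 -m jog '[[[0,4,0,0,5],[0,0,0,0,5]]]';python3 -m jog '[[[0,3,0,0,5],[0,0,0,0,5]]]'; done; python3 - <<'E'
from tins import *
im=get_image("top");tops(im,.082,(285,160,365,200),150)
E
```

```text
time: 59.45
tool_pos: [0.5942, -0.1863, 0.0857]
eef_rot: [-0.247, -3.126, -0.007]
force: [2.9, 0.4, -2.7]
gripper_width: 0.0137
time: 59.7
tool_pos: [0.5942, -0.181, 0.0857]
eef_rot: [-0.247, -3.126, -0.007]
force: [4.2, 1.4, -3.2]
gripper_width: 0.0137
time: 59.95
tool_pos: [0.5943, -0.1768, 0.0857]
eef_rot: [-0.247, -3.126, -0.007]
force: [4.6, 2.1, -3.3]
gripper_width: 0.0141
time: 60.2
tool_pos: [0.5943, -0.1736, 0.0857]
eef_rot: [-0.247, -3.126, -0.007]
force: [4.4, 1.1, -3.3]
gripper_width: 0.0137
[649.6 -90.8] [60.  86.7] 0.2 px [308. 178.]
```

```bash
for f in 30; do python3 -m jog '[[[0,2,0,0,5],[0,0,0,0,5]]]' | sed -n '2p;4p'; python3 -m jog '[[[0,2,0,0,5],[0,0,0,0,5]]]'| sed -n '2p;4p'; python3 -m jog '[[[0,2,0,0,5],[0,0,0,0,5]]]'| sed -n '2p;4p'; done
```

```text
tool_pos: [0.5943, -0.1717, 0.0857]
force: [3.9, 0.4, -2.9]
tool_pos: [0.5943, -0.1698, 0.0857]
force: [4.2, 0.2, -3.9]
tool_pos: [0.5943, -0.1698, 0.0858]
force: [4.1, 1.4, -3.8]
```

```bash
python3 -m jog '[[[0,3,0,0,5]]]' | sed -n '2p;4p'; python3 -m jog '[[[0,4,0,0,5]]]' | sed -n '2p;4p';python3 -m jog '[[[0,5,0,0,5]]]' | sed -n '2p;4p'
```

```text
tool_pos: [0.5944, -0.1692, 0.0858]
force: [-0.9, -32.5, -9.1]
tool_pos: [0.5944, -0.1691, 0.0859]
force: [-2.6, -41.3, -11.4]
tool_pos: [0.5944, -0.169, 0.0859]
force: [-2.0, -47.7, -13.6]
```

The row is held, since pushing further only builds force. I'll tighten the knob with a light forward preload.

```bash
python3 -m jog '[[[0,1,0,-0.17,5],[0,1,0,-0.17,5],[0,1,0,-0.17,5],[0,1,0,-0.17,5],[0,1,0,-0.17,5],[0,1,0,-0.17,5],[0,1,0,-0.15,5]]]' 30; python3 -m jog '[[[0,0,0,-0.1,5],[0,0,0,-0.1,5],[0,0,0,-0.08,5],[0,0,0,-0.08,5]]]' 30; python3 -c "
from h import *
print(state()['torque'])"
```

```text
time: 62.25
tool_pos: [0.5935, -0.1705, 0.0859]
eef_rot: [-1.975, -2.429, 0.035]
force: [0.9, -10.3, -4.5]
gripper_width: 0.0135
time: 62.75
tool_pos: [0.593, -0.1703, 0.086]
eef_rot: [-2.387, -2.019, 0.032]
force: [3.9, 4.9, -2.3]
gripper_width: 0.0169
[ 0.8742524  -0.75592955  1.18364774]
```

```bash
python3 -m jog '[[[0,0,0,0,40],[0,0,0,0,40],[0,0,0,0,50],[0,0,0,0,60],[0,0,40,0,60],[0,0,50,0,60],[-45,-30,20,0,60],[-45,-30,0,0,60],[-45,-30,0,0,60],[-40,-20,0,0,60],[0,0,0,0,60]]]' 20; python3 - <<'E'
from tins import *
im=get_image("top");tops(im,.082,(285,160,365,200),150)
a=im["pixels"][:,:,::-1][160:212,285:360];b=get_image("side");P=proj(b,(.648,-.1,.06));x,y=int(P[0])-45,int(P[1])-32
c=b["pixels"][:,:,::-1][y:y+64,x:x+90]
r=lambda q:cv2.resize(q,(760,int(760*q.shape[0]/q.shape[1])),interpolation=cv2.INTER_CUBIC)
a=r(a);c=r(c);cv2.imwrite("pics/z1.png",cv2.resize(np.vstack([a,c]),None,fx=.55,fy=.55))
E
```

```text
time: 64.12
tool_pos: [0.4111, -0.2818, 0.1995]
eef_rot: [-2.378, -2.028, 0.036]
force: [-0.6, 0.7, -0.4]
gripper_width: 0.06
[649.8 -97.6] [ 65.5 105.7] 0.2 px [313. 181.]
```

View pics/z1.png

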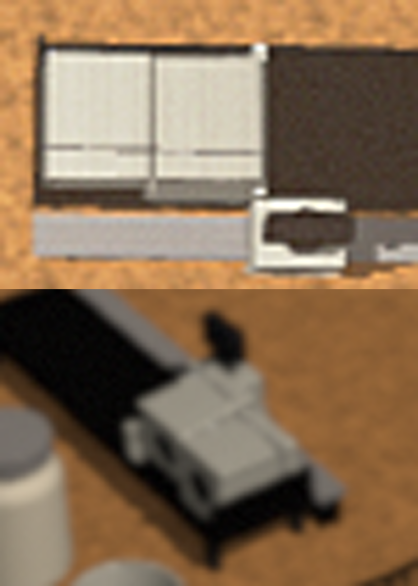

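The row sits tight: tin edges at columns 42, 153 and 262 of the upper panel with the plate touching, both dots facing away, and the wing back along the row. I'll do a last check on the bystanders against the first pictures, then hand in.

```bash
python3 - <<'E'
from tins import *
import pickle
a=pickle.load(open("side0.pkl","rb"));b=get_image("side")
for n,p in dict(bell=(.455,0,.04),cup=(.43,-.36,.03)).items():
    u,v=proj(a,p).astype(int);s=np.s_[v-14:v+15,u-14:u+15]
    print(n,(u,v),np.abs(a["pixels"][s].astype(int)-b["pixels"][s]).mean().round(1))
tops(get_image("top"),.06,(165,155,255,225))
hand_in()
E
```

```text
bell (np.int64(309), np.int64(209)) 2.1
cup (np.int64(253), np.int64(164)) 11.1
[580.7 162.5] [57.8 49.3] 0.3 px [217. 206.]
[618.8 235. ] [58.  49.3] 0.4 px [191. 191.]
the job is handed in; nothing more can be done
```

The job is handed in at about 64 s of the 210 s allowed. I believe the outcome is right, but one tin moved in the basket and I did not look into it.

**What I did:** I loosened the knob and slid the stop back. Then I rolled each of the four tins onto its side towards the arm and read its stamp in the side camera. The two dot tins went in the rack with their undersides facing away from the arm. The two bar tins were laid in the basket. I slid the stop up until it pressed on the row, then turned the knob clockwise until it would go no further.

**What the last checks showed:**
- **Rack:** The picture shows both dots facing away, no gap visible between the end wall, the tins and the stop, and the wing back along the row. Any gap under about 1 mm would not show. The gripper ended about 1 mm further back after the tightening turn than before it. I put that down to the grip being off the knob's axis, but did not check it separately.
- **Basket:** One tin's measured position shifted between checks, from (611, 138) to (581, 162) mm, while the arm was elsewhere. That may be the knock the task warned of. By the numbers it still lies inside the basket, close to the near wall, but I saw it only in the script that handed in, so I did not look into it.
- **Bystanders:** The bell's picture is unchanged. The cup's patch differed (mean 11), possibly because the arm and its shadow were over it. I never touched the cup, but that check does not prove it stayed put.
- **Forces:** Pressing the row tight peaked at about 48 N, read at the wrist, pushing through the fingers on the knob. The wrist limit is 120 N. The 40 N limit is for the arm or the gripper's body, and I don't believe either was touching anything.

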